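# Roll a row of key caps home on a keypad

## Robot

A 7-joint arm with a two-finger parallel gripper is mounted at the origin on the work surface. World frame = base frame: x ahead of the robot, y to its left, z up, the work surface at z = 0. Lengths are in m, angles in rad, forces in N, time in s.
With the tool pointing down it reaches from about 0.4 to 0.85 m from the base axis. Payload 6.9 kg.
Tool frame: the origin (TCP) lies on the centre line of the jaws, within the pads' length; the fingertips stand 17 mm ahead of it and the grasp point (between the pads) lies 2 mm behind it (ctrl.finger_overhang is the distance from the TCP to the fingertips, in m); z points along the fingers, y is the line along which they close (so a half turn about z gives the same grasp; the last joint's range is limited). The gripper opens to 85 mm and grips with 20 to 120 N. Pads are 22 mm wide; open, the fingers measure 114 mm over their backs; the gripper's body (76 mm by 85 mm) begins 54 mm behind the grasp point. The pads swing forward as they close: fully open they stand 13 mm farther back than shut.
Start: joints at [-1.2, 0.507, -0.238, 1.5, 0.126, 1.149, -0.155], TCP at [0.164, 0.603, 0.248] pointing down, gripper open.
Joint ranges: [-3.08, 3.08], [-0.24, 2.05], [-1.43, 1.35], [0, 2.5], [-1.52, 4.66], [0.17, 1.96], [-2.89, 2.89]. Speed limits (rad/s): [2.39, 2.39, 3.14, 3.14, 3.14, 3.14, 3.14].

## Interface

Orientations are given as [roll, pitch, yaw] about the fixed x, y, z axes, in that order (R = Rz(yaw) Ry(pitch) Rx(roll)).
In Python, from cell import status, viewer, ctrl gives the robot as it stands. The module is installed in compiled form; this text tells all that it offers.
- The arm moves only by the tool servo_tool, never from a script. Its argument "moves" is a list of rows, each an object of numbers: "x", "y", "z": the shift along the world's x, y, z normalised to -1 to 1, where 1 is 0.1 m; "wx", "wy", "wz": the turn, a rotation vector about the world's x, y, z normalised to -1 to 1, where 1 is 90 degrees. A call has 1 to 20 rows; each row is the pose to reach, as a shift and turn from the pose commanded when the call began; what a row does not reach only later rows make up. A row lasts 1/10 s, in which the tool goes at most 50 mm and 8.59 degrees, less where a joint would pass 70% of its speed; a pose out of reach is approached as far as the arm can. A call with a number of a shift or a turn outside -1 to 1 is refused whole. A call with a gripper value outside its range is refused whole. "hand" is the closure, from -1 (fully open) to 1 (shut), set as the call begins (left out, the last holds). The fingers move at their own pace and stop on an object; the grip force is fixed at half the most. Time passes only in rows, so rows that repeat a pose let the fingers close. It gives the time, the measured TCP pose, the force, the opening and the grip force at its end, in the units of the state.
- status.observe(): the state, without advancing time (a new reading comes with each control period).
- viewer.get_image(name): name is "scene" or "side" or "wrist"; returns (picture, depth): 400x640x3 uint8, red, green, blue; 400x640 float32, m along the optical axis (not along the pixel's ray), 0 where there is no reading.
- viewer.camera_model(name): a dict with "fx", "fy", "cx", "cy" (pixels), "pose" (4x4, takes a point from camera to world coordinates). Camera axes: x right, y up, looking along -z (the intrinsics and any distortion apply to the point x, -y, -z); pixel columns grow to the right and rows downward; lengths in m; the calibration is good to about 2 mm. The wrist camera is an equidistant fisheye: a pixel r from the principal point sees the ray r / f radians off the axis. A picture is of the moment at which its call begins: read the wrist's pose just before it. camera_model takes no time and is no camera call; for the wrist camera it gives the pose at the moment of the call.
- ctrl.job_done(): hands the job in; it is judged then, once.
The state is a dict: "time_s": time; "joints": joint angles; "qvel": joint speeds; "joint_efforts": joint torques, N m; "ee_pos": TCP position; "tcp_rot": TCP orientation; "contact_force": force on the tool from outside, world axes, zero at the start; "wrist_torque": the same for the moment, N m; "width": finger opening in m; "finger_force": force on a finger pad.
Only numpy, scipy, OpenCV 4.12 (cv2) and the standard library are available. Lean on these libraries where they do the work, as an engineer would, in place of code of your own. Each camera call takes 0.05 s, during which the arm holds its last target. There are 200 camera calls.

## Task

The front row of the keypad has eight key caps that are only started on their stems and stand 4 mm proud of the other rows. Take the hand roller from its rest, set it down on that row and roll it along under a light, steady pressure, without letting it leave the row until all eight caps are pressed fully home, level with the rows behind. Then set the roller back upright on its rest; press the caps with the roller only, do not lean on it hard, and leave the other things on the bench where they are.

Things in the scene. Friction and masses are not known exactly. Their poses are not given: they have to be found in the camera images.
- keypad: Keypad, 4 rows of 8 grey caps in a black case, in a fixed aluminium nest plate 128 x 206 mm. Origin: underside of the nest, on the bench, centre. x from front row to rear rows, y along the rows, z up; yaw 0: front row nearest the robot. Rows at x = -28.5 (front), -9.5, 9.5, 28.5 mm, columns at y = -66.5 to 66.5, pitch 19. A lip with three white lamps marks the rear. Over 45 N damages it.
- row_right (a point): Front row, middle of the top of key0 (the end at keypad -y) when that cap is home: keypad (-28.5, -66.5, 30) mm. Caps are 18 mm square at the foot, 15 mm on top, 9 mm high; all caps that are home have their tops at z = 30 mm, the loose front caps at about 34 mm. Case top at z = 20, rear lip 24, white locating pins round the case 18 mm.
- row_left (a point): The same point for key7, the other end of the front row: keypad (-28.5, 66.5, 30) mm.
- rest: Fixed rest of the roller: a dark steel plate 80 x 76 x 4 mm with two light wooden rails along its y, each 16 x 76 mm, tops at z = 17 mm. The slot between them is 44 mm wide (x = -22 to 22). Origin: underside of the plate, on the bench, centre. The roller stands with the lower edges of its cheeks across both rails and its drum hanging in the slot.
- roller: Hand roller, 0.3 kg: black rubber drum (32 mm diameter, 34 mm wide, turns freely) under an aluminium carriage (64 x 45 mm, deck top z = 41 mm, cheeks' lower edges z = 11 mm) with an upright wooden grip on the deck. Origin: lowest point of the drum; z up, rolls along x, axle along y. On the rest its origin is 6 mm above the bench and its x lies along the rest's x, either way round.
- roller_grip (a point): Middle of the roller's upright wooden grip, 64 mm above the drum's lowest point. The grip is 26 mm thick (along roller x) by 38 mm (along roller y), from z = 41 to 87 mm; take it from above across either.
- roller_axle (a point): Middle of the roller's axle, 16 mm above the drum's lowest point.
- key0 (a joint): Key cap 0 of the front row, counted from keypad -y to +y (keypad y = -66.5 mm): how far it is pressed down, m; 0 to 0.0008 at the start, 0.004 fully down on its stop. Its stem is a stiff press fit: it takes about 5 N to move, and the cap stays where it is left.
- key1 (a joint): Key cap 1 of the front row, counted from keypad -y to +y (keypad y = -47.5 mm): how far it is pressed down, m; 0 to 0.0008 at the start, 0.004 fully down on its stop. Its stem is a stiff press fit: it takes about 5 N to move, and the cap stays where it is left.
- key2 (a joint): Key cap 2 of the front row, counted from keypad -y to +y (keypad y = -28.5 mm): how far it is pressed down, m; 0 to 0.0008 at the start, 0.004 fully down on its stop. Its stem is a stiff press fit: it takes about 5 N to move, and the cap stays where it is left.
- key3 (a joint): Key cap 3 of the front row, counted from keypad -y to +y (keypad y = -9.5 mm): how far it is pressed down, m; 0 to 0.0008 at the start, 0.004 fully down on its stop. Its stem is a stiff press fit: it takes about 5 N to move, and the cap stays where it is left.
- key4 (a joint): Key cap 4 of the front row, counted from keypad -y to +y (keypad y = 9.5 mm): how far it is pressed down, m; 0 to 0.0008 at the start, 0.004 fully down on its stop. Its stem is a stiff press fit: it takes about 5 N to move, and the cap stays where it is left.
- key5 (a joint): Key cap 5 of the front row, counted from keypad -y to +y (keypad y = 28.5 mm): how far it is pressed down, m; 0 to 0.0008 at the start, 0.004 fully down on its stop. Its stem is a stiff press fit: it takes about 5 N to move, and the cap stays where it is left.
- key6 (a joint): Key cap 6 of the front row, counted from keypad -y to +y (keypad y = 47.5 mm): how far it is pressed down, m; 0 to 0.0008 at the start, 0.004 fully down on its stop. Its stem is a stiff press fit: it takes about 5 N to move, and the cap stays where it is left.
- key7 (a joint): Key cap 7 of the front row, counted from keypad -y to +y (keypad y = 66.5 mm): how far it is pressed down, m; 0 to 0.0008 at the start, 0.004 fully down on its stop. Its stem is a stiff press fit: it takes about 5 N to move, and the cap stays where it is left.
- solder_sucker: Bystander, loose: blue solder sucker lying on the bench, 178 mm long, 28 mm high. Origin at the middle of its underside.
- multimeter: Bystander, loose: yellow and black multimeter lying flat, 150 x 74 x 40 mm. Origin at the middle of its underside.
- mouse: Bystander, loose: black computer mouse on a black mat, 104 x 60 x 33 mm. Origin at the middle of its underside.
- power_driver: Bystander, loose: grey electric screwdriver lying on the bench, 258 mm long, 45 mm high. Origin on its underside near the middle.
- cap_puller: Bystander, loose: small black key-cap puller with two wire loops, 120 x 27 x 9 mm, lying flat. Origin on its underside, where the wires leave the handle.
Not all that is in view belongs to the job. Leave any green or yellow look-alike of the roller alone.

How it is judged:
At the end, for the whole second after the job is handed in: All eight front caps are pressed at least 3 of their 4 mm (within 1 mm of the other rows). The roller is released and still on its rest: upright within 0.1 rad, height within 3 mm, within 8 mm of mid slot, 25 mm along the rails, square to them within 0.2 rad (value of joint each of key0, key1, key2, key3, key4, key5, key6, key7 above 0.003 m and x of roller in the frame of rest between -0.008 and 0.008 m and y of roller in the frame of rest between -0.025 and 0.025 m and z of roller in the frame of rest between 0.003 and 0.009 m and angle between roller's own z axis and vertical below 0.1 rad and angle between the x axis of roller and the x axis of rest, either way round below 0.2 rad and linear speed of roller below 0.02 m/s and angular speed of roller below 0.2 rad/s); the robot touches nothing.
It fails at once if the roller leaves the front row (16 mm aside, 33 mm past an end cap, 6 mm above the proud caps) while only some of its caps are home (value of joint any of key0, key1, key2, key3, key4, key5, key6, key7 above 0.003 m and not (value of joint each of key0, key1, key2, key3, key4, key5, key6, key7 above 0.003 m) and not (x of roller_axle in the frame of keypad between -0.0445 and -0.0125 m and y of roller_axle in the frame of keypad between -0.1 and 0.1 m and z of roller_axle in the frame of keypad below 0.056 m)).
It fails at once if the keypad is touched by the fingers or the arm instead of the roller (contact force between any of the fingers, the arm and keypad above 1 N).
It fails at once if the roller presses on the keypad with more than 45 N (contact force between roller and keypad above 45 N).
It fails at once if a bystander is moved by more than 20 mm (distance of any of solder_sucker, multimeter, mouse, power_driver, cap_puller from where it was at the start of the episode above 0.02 m).
It also fails if it takes over 53 s, if anything falls off the work surface, if the arm or the gripper's body presses on something with over 40 N, if the wrist force passes 120 N, or if a joint passes its speed limit or range.

## Working session

There is one attempt and no reset: what is moved stays moved. The work goes in short steps, Python scripts to look and compute and a tool call to move; the robot and the scene stay as the last step left them, time stands still between calls to the robot, and variables do not carry over. Pictures are saved under pics/ and viewed, at most 10 in all, crops included, and the job is handed in when it is done.

Besides the shell and the picture viewer there is one more tool, called by a JSON object that holds its "op" and its "data", one argument or row to a line. servo_tool: Moves the arm, as the interface text tells. Scaled input: -1 to 1 covers 0.1 m each way for a shift and 90 degrees each way for a turn. Its arguments: {"type":"object","properties":{"moves":{"type":"array","items":{"type":"object","properties":{"x":{"type":"number","minimum":-1,"maximum":1},"y":{"type":"number","minimum":-1,"maximum":1},"z":{"type":"number","minimum":-1,"maximum":1},"wx":{"type":"number","minimum":-1,"maximum":1},"wy":{"type":"number","minimum":-1,"maximum":1},"wz":{"type":"number","minimum":-1,"maximum":1}}}},"hand":{"type":"number"}},"required":["moves"]}

```bash
mkdir -p pics; cat > h.py <<'E'
import numpy as np, cv2
from cell import status, viewer, ctrl
def grab(n):
    m=viewer.camera_model(n); rgb,d=viewer.get_image(n)
    np.savez(f'{n}.npz',rgb=rgb,d=d,P=m['pose'],k=[m['fx'],m['fy'],m['cx'],m['cy']])
    return rgb,d,m
def load(n):
    z=np.load(f'{n}.npz'); return z['rgb'],z['d'],z['P'],z['k']
def cloud(n):
    rgb,d,P,k=load(n); v,u=np.mgrid[:d.shape[0],:d.shape[1]]
    c=np.stack([(u-k[2])/k[0]*d,-(v-k[3])/k[1]*d,-d],-1)
    return c@P[:3,:3].T+P[:3,3]
E
python3 - <<'E'
from h import *
for n in('scene','side'):
    r,d,m=grab(n); cv2.imwrite(f'pics/{n}0.png',r[...,::-1]); print(n,{k:m[k] for k in('fx','fy','cx','cy')},np.round(m['pose'],3).tolist(),[k for k in m])
s=status.observe();print({k:np.round(v,3) for k,v in s.items()})
E
```

```text
scene {'fx': 404.2480891558966, 'fy': 404.2480891558966, 'cx': 321.12275132984195, 'cy': 197.01910649809687} [[-0.045, -0.851, 0.524, 1.001], [0.999, -0.044, 0.016, -0.064], [0.009, 0.524, 0.852, 0.856], [0.0, 0.0, 0.0, 1.0]] ['fx', 'fy', 'cx', 'cy', 'pose']
side {'fx': 489.07367916582086, 'fy': 489.07367916582086, 'cx': 315.90435483076647, 'cy': 194.5691517619372} [[-0.996, 0.074, -0.05, 0.493], [-0.089, -0.778, 0.621, 0.566], [0.007, 0.623, 0.782, 0.921], [0.0, 0.0, 0.0, 1.0]] ['fx', 'fy', 'cx', 'cy', 'pose']
{'time_s': np.float64(0.1), 'joints': array([-1.201,  0.508, -0.237,  1.501,  0.126,  1.149, -0.155]), 'qvel': array([-0.001, -0.001, -0.   , -0.003, -0.001,  0.   , -0.   ]), 'joint_efforts': array([-5.0000e-03, -6.2183e+01, -2.1950e+00, -2.5021e+01,  1.3000e-02,
        8.0000e-03, -0.0000e+00]), 'ee_pos': array([0.164, 0.603, 0.248]), 'tcp_rot': array([-3.14 ,  0.   ,  2.877]), 'contact_force': array([0.327, 0.147, 0.132]), 'wrist_torque': array([-0.007,  0.032, -0.033]), 'finger_force': np.float64(0.0), 'width': np.float64(0.085)}
```

View pics/scene0.png

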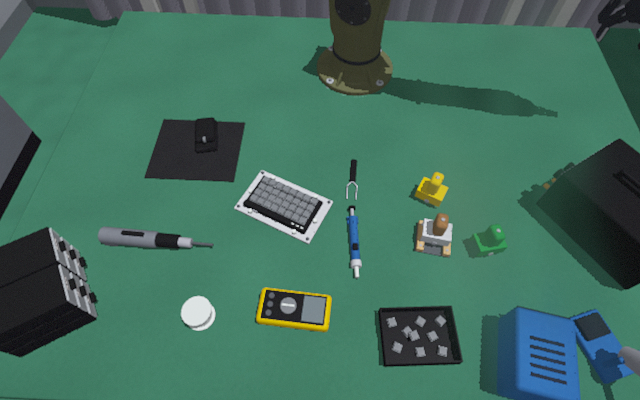

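View pics/side0.png

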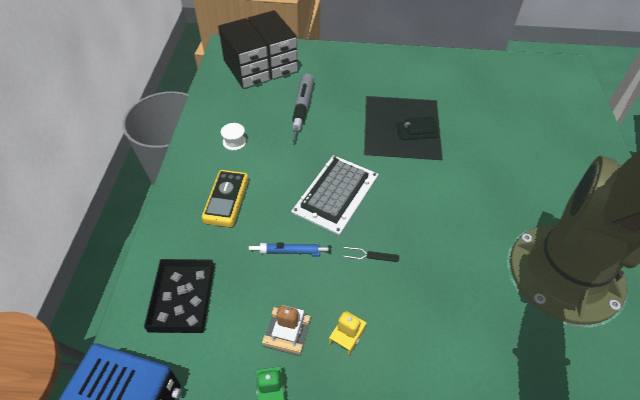

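The real roller is the aluminium carriage with a brown wooden grip on light rails at scene (435,235). The yellow one at (432,189) and the green one at (490,240) are look-alikes. The keypad is at scene (285,205). I'll confirm in one enlarged crop and measure in the same step.

```bash
python3 - <<'E'
from h import *
a=load('scene')[0]; b=load('side')[0]
c=lambda im,x,y,w,h,s:cv2.resize(im[y:y+h,x:x+w],None,fx=s,fy=s,interpolation=cv2.INTER_CUBIC)
top=np.hstack([c(a,230,165,110,80,3.6)[:288,:396],c(a,400,165,110,80,3.6)[:288,:396]])
bot=np.hstack([c(b,285,150,110,80,3.6)[:288,:396],c(b,250,290,110,80,3.6)[:288,:396]])
cv2.imwrite('pics/crops.png',np.vstack([top,bot])[...,::-1])
for n,kb,rb in(('scene',(230,165,110,80),(405,205,55,55)),('side',(285,150,110,85),(255,295,60,65))):
    rgb=load(n)[0]; X=cloud(n); hsv=cv2.cvtColor(rgb,cv2.COLOR_RGB2HSV)
    def box(b,m):
        x,y,w,h=b; M=np.zeros(m.shape,bool); M[y:y+h,x:x+w]=1; return m&M
    green=(hsv[...,0]>60)&(hsv[...,0]<95)&(hsv[...,1]>90)
    for name,bb in(('kp',kb),('rest',rb)):
        m=box(bb,~green&(load(n)[1]>0)); p=X[m]
        print(n,name,'z hist',np.histogram(p[:,2],bins=np.arange(-.01,.1,.005)))
        if name=='kp':
            sel=[('all<45mm',p[(p[:,2]<.045)&(p[:,2]>.004)]),('caps',p[(p[:,2]>.0265)&(p[:,2]<.04)]),('caps>31.5',p[(p[:,2]>.032)&(p[:,2]<.04)])]
        else:
            sel=[('all',p[p[:,2]>.008]),('griptop',p[p[:,2]>.087]),('deck',p[(p[:,2]>.04)&(p[:,2]<.052)]),('rail',p[(p[:,2]>.012)&(p[:,2]<.021)])]
        for t,q in sel:
            r=cv2.minAreaRect((q[:,:2]*1000).astype(np.float32)); print(' ',t,len(q),np.round(np.median(q,0)*1000,1),[np.round(x,1) for x in r])
    m=box((0,0,640,400),~green)
E
```

```text
scene kp z hist (array([   1,  124,  314, 1089,  128,  363,  683,  996,  411,   10,    0,
          0,    0,    0,    0,    0,    0,    0,    0,    0,    0]), array([-0.01 , -0.005,  0.   ,  0.005,  0.01 ,  0.015,  0.02 ,  0.025,
        0.03 ,  0.035,  0.04 ,  0.045,  0.05 ,  0.055,  0.06 ,  0.065,
        0.07 ,  0.075,  0.08 ,  0.085,  0.09 ,  0.095]))
  all<45mm 3798 [ 516.9 -165.3   21.9] [array([ 491.5, -198.9]), array([271.4, 129.5]), np.float64(65.6)]
  caps 1216 [ 502.4 -166.6   29.2] [array([ 509.9, -168.4]), array([154.3,  86.7]), np.float64(65.7)]
  caps>31.5 155 [ 482.5 -152.3   33.1] [array([ 502.9, -167.4]), array([145.6,  70.4]), np.float64(66.3)]
scene rest z hist (array([  0,  56, 233,  47,  87, 168,  36,  33,  35,  29, 112, 229,  12,
        18,  16,  17,  18,  17,  26,  67, 105]), array([-0.01 , -0.005,  0.   ,  0.005,  0.01 ,  0.015,  0.02 ,  0.025,
        0.03 ,  0.035,  0.04 ,  0.045,  0.05 ,  0.055,  0.06 ,  0.065,
        0.07 ,  0.075,  0.08 ,  0.085,  0.09 ,  0.095]))
  all 1034 [589.2 178.4  45.1] [array([553.4, 189.2]), array([ 75.2, 129. ]), np.float64(
[... 960 characters left out ...]
 (array([  0,  23, 228, 190,  65, 359,  51,  18,  18,  20,  30, 320,  45,
        20,  22,  24,  19,  26,  28,  54, 170]), array([-0.01 , -0.005,  0.   ,  0.005,  0.01 ,  0.015,  0.02 ,  0.025,
        0.03 ,  0.035,  0.04 ,  0.045,  0.05 ,  0.055,  0.06 ,  0.065,
        0.07 ,  0.075,  0.08 ,  0.085,  0.09 ,  0.095]))
  all 1371 [574.  197.9  46.9] [array([578.8, 184.1]), array([78.2, 76.2]), np.float64(80.9)]
  griptop 262 [574.8 186.7  92.9] [array([575.2, 185.4]), array([25.2, 37.8]), np.float64(82.1)]
  deck 393 [572.3 201.4  48.1] [array([575.3, 184.8]), array([65.1, 45.4]), np.float64(80.0)]
  rail 428 [581.7 212.5  17.6] [array([578.8, 184.1]), array([78.2, 76.2]), np.float64(80.9)]
```

View pics/crops.png

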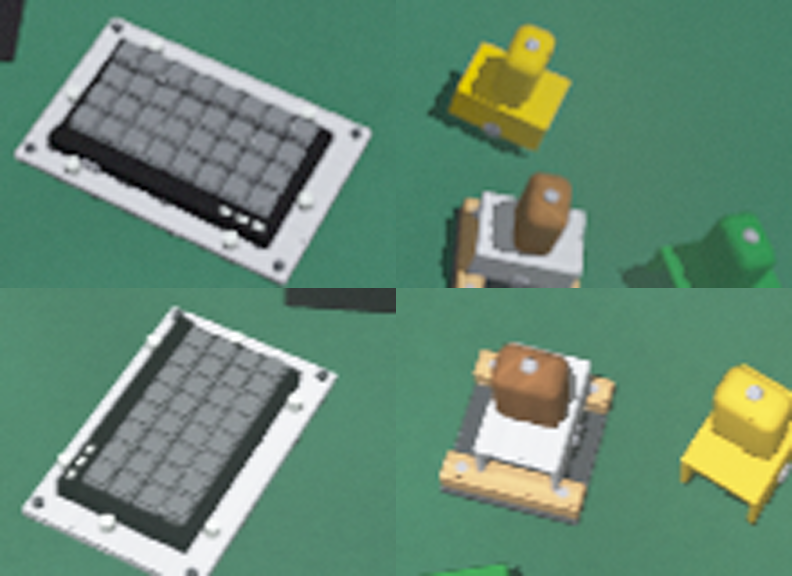

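The crop confirms it: the roller with the white carriage and brown grip stands on the wooden rails, and the look-alikes are yellow and green. The keypad's lamps and lip are at its lower left in the scene view, which is its +x world side, so keypad yaw is about -24.5°. The roller is at (575,185) mm with its x axis at about 80°. Next I'll refine the keypad and rest poses.

```bash
python3 - <<'E'
from h import *
for n,kb,sd in(('scene',(225,160,115,90),0),('side',(283,148,105,90),0)):
    rgb,d,P,k=load(n); X=cloud(n); hsv=cv2.cvtColor(rgb,cv2.COLOR_RGB2HSV)
    x,y,w,h=kb; M=np.zeros(d.shape,np.uint8)
    M[y:y+h,x:x+w]=((hsv[y:y+h,x:x+w,2]>140)&(hsv[y:y+h,x:x+w,1]<60))*255
    c=max(cv2.findContours(M,cv2.RETR_EXTERNAL,cv2.CHAIN_APPROX_NONE)[0],key=cv2.contourArea)[:,0].astype(float)
    E=cv2.erode(M,np.ones((3,3)))>0
    z=np.median(X[E&(X[...,2]<.014)][:,2]); print(n,'plate z',z)
    for zz in(.006,.008,.010):
        r=np.stack([(c[:,0]-k[2])/k[0],-(c[:,1]-k[3])/k[1],-np.ones(len(c))],1)@P[:3,:3].T
        g=P[:3,3]+r*((zz-P[2,3])/r[:,2])[:,None]
        b=cv2.minAreaRect((g[:,:2]*1000).astype(np.float32)); print('  plate',zz,[np.round(q,1) for q in b])
    # caps (grey, high) in a trial keypad frame
    a=np.radians(-24.5); R=np.array([[np.cos(a),-np.sin(a)],[np.sin(a),np.cos(a)]])
    q=X[y:y+h,x:x+w].reshape(-1,3); v=hsv[y:y+h,x:x+w].reshape(-1,3)
    l=(q[:,:2]-[.5135,-.1715])@R
    s=(v[:,2]>75)&(v[:,2]<175)&(v[:,1]<60)&(q[:,2]>.024)&(np.abs(l)<.12).all(1)
    print('  caps x pct',np.round(np.percentile(l[s,0],[1,3,50,97,99])*1000,1),'y pct',np.round(np.percentile(l[s,1],[1,3,50,97,99])*1000,1))
    for lo in range(-44,44,6):
        t=s&(l[:,0]*1000>lo)&(l[:,0]*1000<lo+6); print('   ',lo,t.sum(),np.round(np.median(q[t,2])*1000,1) if t.any() else '')
E
```

```text
scene plate z 0.0068594087194383535
  plate 0.006 [array([ 502.6, -170.2]), array([209.2, 130.6]), np.float64(65.4)]
  plate 0.008 [array([ 503.7, -169.9]), array([208.7, 130.3]), np.float64(65.4)]
  plate 0.01 [array([ 504.9, -169.7]), array([208.2, 130. ]), np.float64(65.4)]
  caps x pct [-46.6 -44.6 -12.4  24.7  25.8] y pct [-74.3 -71.3   2.2  69.9  72.2]
    -44 127 31.7
    -38 162 31.5
    -32 99 27.9
    -26 119 28.5
    -20 136 28.0
    -14 73 26.5
    -8 131 28.2
    -2 126 28.4
    4 89 26.7
    10 123 28.2
    16 131 28.8
    22 111 27.5
    28 3 24.5
    34 1 24.2
    40 0 
side plate z 0.009633469038481945
  plate 0.006 [array([ 504.9, -173.6]), array([211.5, 131. ]), np.float64(65.3)]
  plate 0.008 [array([ 504.9, -172. ]), array([211. , 130.7]), np.float64(65.3)]
  plate 0.01 [array([ 504.9, -170.4]), array([210.6, 130.4]), np.float64(65.3)]
  caps x pct [-46.1 -45.2  -8.1  33.6  40.6] y pct [-76.7 -73.1   3.7  69.8  71.3]
    -44 139 34.7
    -38 132 35.0
    -32 90 30.6
    -26 135 30.8
    -20 126 31.2
    -14 94 29.8
    -8 161 30.6
    -2 120 31.0
    4 88 30.4
    10 159 29.9
    16 118 31.2
    22 99 30.9
    28 10 26.4
    34 21 26.3
    40 26 25.4
```

{"op": "servo_tool", "data": {
  "moves": [
    {"x": 0.3, "y": -0.3},
    {"x": 0.6, "y": -0.6},
    {"x": 1, "y": -1},
    {"x": 1, "y": -1}
  ],
  "hand": -1
}}

```text
invalid input
```

{"op": "servo_tool", "data": {
  "moves": [
    {"x": 0.35, "y": -0.35},
    {"x": 0.7, "y": -0.7},
    {"x": 1, "y": -1}
  ]
}}

```text
invalid input
```

{"op": "servo_tool", "data": {
  "moves": [
    {"x": 0.35, "y": -0.35},
    {"x": 0.7, "y": -0.7},
    {"x": 1, "y": -1}
  ]
}}

```text
invalid input
```

{"op": "servo_tool", "data": {
  "moves": [
    {"x": 0.35, "y": -0.35},
    {"x": 0.7, "y": -0.7},
    {"x": 1, "y": -1},
    {"x": 1, "y": -1, "wz": 0.06},
    {"x": 1, "y": -1, "wz": 0.06}
  ]
}}

```text
invalid input
```

{"op": "servo_tool", "data": {
  "moves": [
    {"x": 0.3, "y": -0.3, "z": 0, "wx": 0, "wy": 0, "wz": 0},
    {"x": 0.6, "y": -0.6, "z": 0, "wx": 0, "wy": 0, "wz": 0},
    {"x": 1, "y": -1, "z": 0, "wx": 0, "wy": 0, "wz": 0}
  ],
  "hand": -1
}}

```text
time_s: 0.4
ee_pos: [0.2588, 0.5072, 0.2477]
tcp_rot: [-3.141, -0.001, 2.879]
contact_force: [0.3, -0.2, -0.4]
width: 0.0852
finger_force: 0.0
```

{"op": "servo_tool", "data": {
  "moves": [
    {"x": 0.35, "y": -0.35, "z": 0, "wx": 0, "wy": 0, "wz": 0},
    {"x": 0.7, "y": -0.7, "z": 0, "wx": 0, "wy": 0, "wz": 0},
    {"x": 1, "y": -1, "z": 0, "wx": 0, "wy": 0, "wz": 0}
  ],
  "hand": -1
}}

```text
time_s: 0.7
ee_pos: [0.3607, 0.4053, 0.248]
tcp_rot: [-3.141, 0.0, 2.875]
contact_force: [1.3, 0.6, -0.1]
width: 0.0856
finger_force: 0.0
```

{"op": "servo_tool", "data": {
  "moves": [
    {"x": 0.35, "y": -0.35, "z": 0, "wx": 0, "wy": 0, "wz": 0},
    {"x": 0.7, "y": -0.7, "z": 0, "wx": 0, "wy": 0, "wz": 0},
    {"x": 1, "y": -1, "z": 0, "wx": 0, "wy": 0, "wz": 0}
  ],
  "hand": -1
}}

```text
time_s: 1.0
ee_pos: [0.4605, 0.3053, 0.2481]
tcp_rot: [-3.141, 0.0, 2.875]
contact_force: [0.8, 1.2, 0.1]
width: 0.0853
finger_force: 0.0
```

{"op": "servo_tool", "data": {
  "moves": [
    {"x": 0.35, "y": -0.35, "z": 0, "wx": 0, "wy": 0, "wz": 0},
    {"x": 0.7, "y": -0.7, "z": 0, "wx": 0, "wy": 0, "wz": 0},
    {"x": 1, "y": -1, "z": 0, "wx": 0, "wy": 0, "wz": 0.06},
    {"x": 1, "y": -1, "z": 0, "wx": 0, "wy": 0, "wz": 0.06},
    {"x": 1, "y": -1, "z": 0, "wx": 0, "wy": 0, "wz": 0.06}
  ],
  "hand": -1
}}

```text
time_s: 1.5
ee_pos: [0.5592, 0.2067, 0.2475]
tcp_rot: [-3.141, -0.001, 2.968]
contact_force: [-1.0, 0.8, 0.2]
width: 0.0853
finger_force: 0.0
```

{"op": "servo_tool", "data": {
  "moves": [
    {"x": 0.12, "y": -0.19, "z": -0.4, "wx": 0, "wy": 0, "wz": 0},
    {"x": 0.12, "y": -0.19, "z": -0.4, "wx": 0, "wy": 0, "wz": 0},
    {"x": 0.12, "y": -0.19, "z": -0.4, "wx": 0, "wy": 0, "wz": 0}
  ],
  "hand": -1
}}

```text
time_s: 1.8
ee_pos: [0.5696, 0.1899, 0.2078]
tcp_rot: [-3.141, -0.003, 2.972]
contact_force: [1.0, -0.2, 0.4]
width: 0.085
finger_force: 0.0
```

```bash
python3 - <<'E'
from h import *
r,d,m=grab('wrist'); cv2.imwrite('pics/w1.png',r[...,::-1]); s=status.observe()
print(s['ee_pos'],s['tcp_rot'],s['time_s'],np.round(m['pose'],3).tolist(),m['fx'],m['cx'],m['cy'])
# predicted pixel of grip top centre and of deck corners
def proj(p):
    c=np.linalg.inv(m['pose'])@np.r_[p,1]; v=np.array([c[0],-c[1],-c[2]]); th=np.arctan2(np.hypot(*v[:2]),v[2]); e=v[:2]/np.hypot(*v[:2])
    return np.round([m['cx']+m['fx']*th*e[0],m['cy']+m['fy']*th*e[1]],1)
print('griptop',proj([.5752,.1855,.093]))
a=np.radians(80.3)
for sx,sy in((1,1),(1,-1),(-1,-1),(-1,1)):
    x,y=32*sx,22.5*sy; print('deck',proj([.5752+(x*np.cos(a)-y*np.sin(a))/1e3,.1855+(x*np.sin(a)+y*np.cos(a))/1e3,.047]))
E
```

```text
[0.57012106 0.19073549 0.20888472] [ 3.14072802e+00 -6.54819370e-04  2.97270233e+00] 1.85 [[0.169, -0.941, -0.294, 0.495], [0.986, 0.161, 0.051, 0.202], [-0.001, -0.299, 0.954, 0.334], [0.0, 0.0, 0.0, 1.0]] 309.70691628693146 319.70326697403374 204.32303777110644
griptop [316.9 212. ]
deck [351.1 173.8]
deck [349.8 218.6]
deck [285.1 218.6]
deck [283.5 173.9]
```

View pics/w1.png

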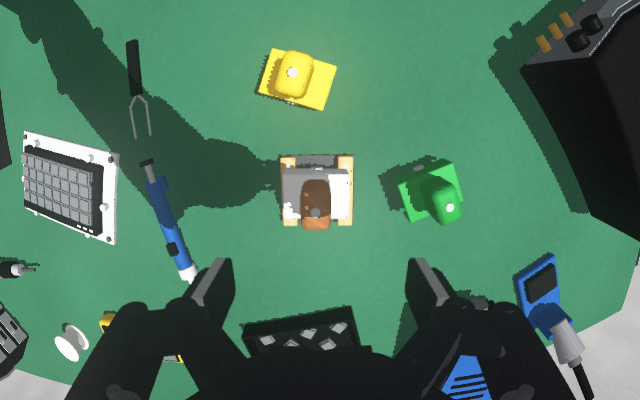

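The wrist view shows the roller deck around (283–350, 170–218) and the grip top at (316,212), which matches the predicted pixels. Yellow is at (292,75) and green at (435,195), both clear of the fingers.

{"op": "servo_tool", "data": {
  "moves": [
    {"x": 0.05, "y": -0.05, "z": -0.4, "wx": 0, "wy": 0, "wz": 0},
    {"x": 0.05, "y": -0.05, "z": -0.8, "wx": 0, "wy": 0, "wz": 0},
    {"x": 0.05, "y": -0.05, "z": -0.8, "wx": 0, "wy": 0, "wz": 0},
    {"x": 0.05, "y": -0.05, "z": -0.8, "wx": 0, "wy": 0, "wz": 0}
  ],
  "hand": -1
}}

```text
time_s: 2.25
ee_pos: [0.5758, 0.1854, 0.1296]
tcp_rot: [3.141, -0.0, 2.973]
contact_force: [1.4, 0.1, 0.5]
width: 0.0855
finger_force: 0.0
```

{"op": "servo_tool", "data": {
  "moves": [
    {"x": 0, "y": 0, "z": -0.3, "wx": 0, "wy": 0, "wz": 0},
    {"x": 0, "y": 0, "z": -0.53, "wx": 0, "wy": 0, "wz": 0},
    {"x": 0, "y": 0, "z": -0.53, "wx": 0, "wy": 0, "wz": 0}
  ],
  "hand": -1
}}

```text
time_s: 2.55
ee_pos: [0.5756, 0.1846, 0.0756]
tcp_rot: [-3.141, -0.001, 2.972]
contact_force: [0.0, 0.7, 0.5]
width: 0.0854
finger_force: 0.0
```

{"op": "servo_tool", "data": {
  "moves": [
    {"x": 0, "y": 0, "z": 0, "wx": 0, "wy": 0, "wz": 0},
    {"x": 0, "y": 0, "z": 0, "wx": 0, "wy": 0, "wz": 0},
    {"x": 0, "y": 0, "z": 0, "wx": 0, "wy": 0, "wz": 0},
    {"x": 0, "y": 0, "z": 0, "wx": 0, "wy": 0, "wz": 0},
    {"x": 0, "y": 0, "z": 0, "wx": 0, "wy": 0, "wz": 0},
    {"x": 0, "y": 0, "z": 0, "wx": 0, "wy": 0, "wz": 0},
    {"x": 0, "y": 0, "z": 0, "wx": 0, "wy": 0, "wz": 0},
    {"x": 0, "y": 0, "z": 0, "wx": 0, "wy": 0, "wz": 0}
  ],
  "hand": 1
}}

```text
time_s: 3.35
ee_pos: [0.5766, 0.1841, 0.0764]
tcp_rot: [3.141, 0.002, 2.971]
contact_force: [-0.7, 0.2, 6.4]
width: 0.0248
finger_force: 60.9
```

{"op": "servo_tool", "data": {
  "moves": [
    {"x": 0, "y": 0, "z": 0.15, "wx": 0, "wy": 0, "wz": 0},
    {"x": 0, "y": 0, "z": 0.4, "wx": 0, "wy": 0, "wz": 0},
    {"x": 0, "y": 0, "z": 0.8, "wx": 0, "wy": 0, "wz": 0},
    {"x": 0, "y": 0, "z": 0.8, "wx": 0, "wy": 0, "wz": 0},
    {"x": 0, "y": 0, "z": 0.8, "wx": 0, "wy": 0, "wz": 0}
  ],
  "hand": 1
}}

```text
time_s: 3.85
ee_pos: [0.5761, 0.1838, 0.1558]
tcp_rot: [3.141, 0.001, 2.971]
contact_force: [-0.5, 0.1, -3.6]
width: 0.0248
finger_force: 59.8
```

```bash
python3 - <<'E'
from h import *
s=status.observe(); print(s['ee_pos'],s['tcp_rot'],s['contact_force'],s['width'])
for n,bb in(('scene',(395,150,90,110)),('side',(235,260,90,110))):
    grab(n); rgb=load(n)[0]; X=cloud(n); hsv=cv2.cvtColor(rgb,cv2.COLOR_RGB2HSV); x,y,w,h=bb
    cv2.imwrite(f'pics/l_{n}.png',cv2.resize(rgb[y:y+h,x:x+w],None,fx=4,fy=4)[...,::-1])
    q=X[y:y+h,x:x+w].reshape(-1,3); v=hsv[y:y+h,x:x+w].reshape(-1,3)
    t=(v[:,1]<60)&(v[:,2]>110)&(q[:,2]>.11)&(q[:,2]<.14)
    if t.sum()>5: print(n,t.sum(),np.median(q[t],0),[np.round(a,1) for a in cv2.minAreaRect((q[t,:2]*1000).astype(np.float32))])
E
python3 -c "
import cv2,numpy as np
cv2.imwrite('pics/lift.png',np.hstack([cv2.imread('pics/l_scene.png'),cv2.imread('pics/l_side.png')]))"
```

```text
[0.57605166 0.18376715 0.15580483] [3.14114476e+00 1.03933317e-03 2.97078429e+00] [-0.50659475  0.11606121 -3.58996571] 0.02481524769287713
scene 380 [0.590789   0.1744833  0.12454502] [array([575.1, 185.5]), array([64.3, 46.6]), np.float64(78.5)]
side 396 [0.5640676  0.20300722 0.12605928] [array([573.7, 183.1]), array([64.8, 45.7]), np.float64(79.9)]
```

View pics/lift.png

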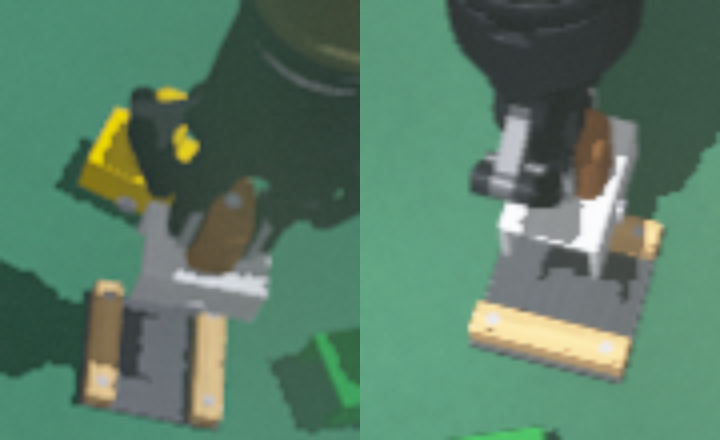

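The roller is held upright at deck height 126 mm, so its origin sits about 70.5 mm below the TCP. Carrying it to key7.

{"op": "servo_tool", "data": {
  "moves": [
    {"x": -0.08, "y": -0.3, "z": 0, "wx": 0, "wy": 0, "wz": 0},
    {"x": -0.16, "y": -0.65, "z": 0, "wx": 0, "wy": 0, "wz": 0},
    {"x": -0.24, "y": -1, "z": 0, "wx": 0, "wy": 0, "wz": -0.08},
    {"x": -0.24, "y": -1, "z": 0, "wx": 0, "wy": 0, "wz": -0.16}
  ],
  "hand": 1
}}

```text
time_s: 4.35
ee_pos: [0.5498, 0.0766, 0.1535]
tcp_rot: [-3.135, -0.002, 2.707]
contact_force: [0.3, 0.2, -2.8]
width: 0.0251
finger_force: 60.1
```

{"op": "servo_tool", "data": {
  "moves": [
    {"x": -0.08, "y": -0.3, "z": 0, "wx": 0, "wy": 0, "wz": 0},
    {"x": -0.16, "y": -0.65, "z": 0, "wx": 0, "wy": 0, "wz": 0},
    {"x": -0.24, "y": -1, "z": 0, "wx": 0, "wy": 0, "wz": 0},
    {"x": -0.24, "y": -1, "z": 0, "wx": 0, "wy": 0, "wz": 0}
  ],
  "hand": 1
}}

```text
time_s: 4.75
ee_pos: [0.5255, -0.0225, 0.1537]
tcp_rot: [-3.136, -0.003, 2.712]
contact_force: [-0.8, 0.7, -3.6]
width: 0.0254
finger_force: 60.5
```

{"op": "servo_tool", "data": {
  "moves": [
    {"x": -0.08, "y": -0.3, "z": 0, "wx": 0, "wy": 0, "wz": 0},
    {"x": -0.16, "y": -0.6, "z": 0, "wx": 0, "wy": 0, "wz": 0},
    {"x": -0.23, "y": -0.8, "z": 0, "wx": 0, "wy": 0, "wz": 0},
    {"x": -0.23, "y": -0.8, "z": 0, "wx": 0, "wy": 0, "wz": 0},
    {"x": -0.23, "y": -0.8, "z": 0, "wx": 0, "wy": 0, "wz": 0}
  ],
  "hand": 1
}}

```text
time_s: 5.25
ee_pos: [0.5044, -0.096, 0.1543]
tcp_rot: [-3.141, -0.002, 2.719]
contact_force: [0.2, 0.5, -2.9]
width: 0.0252
finger_force: 60.7
```

```bash
python3 - <<'E'
from h import *
a=np.radians(-24.6); R=np.array([[np.cos(a),-np.sin(a)],[np.sin(a),np.cos(a)]])
ims=[]
for n in('scene','side'):
    grab(n); rgb=load(n)[0]; X=cloud(n); hsv=cv2.cvtColor(rgb,cv2.COLOR_RGB2HSV)
    t=(hsv[...,1]<60)&(hsv[...,2]>110)&(X[...,2]>.112)&(X[...,2]<.135)&(np.abs(X[...,0]-.504)<.06)&(np.abs(X[...,1]+.096)<.06)
    p=X[t]; v,u=np.nonzero(t); r=cv2.minAreaRect((p[:,:2]*1000).astype(np.float32))
    print(n,t.sum(),np.median(p[:,2]),[np.round(b,1) for b in r],'keypad xy',np.round((np.array(r[0])-[504.2,-169.8])@R,1))
    cu,cv_=int(u.mean()),int(v.mean()); ims.append(cv2.resize(rgb[cv_-50:cv_+50,cu-50:cu+50],None,fx=4,fy=4))
cv2.imwrite('pics/over.png',np.hstack(ims)[...,::-1])
E
```

```text
scene 307 0.12315282922381876 [array([503., -93.]), array([63.3, 47.6]), np.float64(65.2)] keypad xy [-33.1  69.3]
side 322 0.12613751268293233 [array([504. , -93.9]), array([64.5, 45.9]), np.float64(66.6)] keypad xy [-31.8  69. ]
```

View pics/over.png

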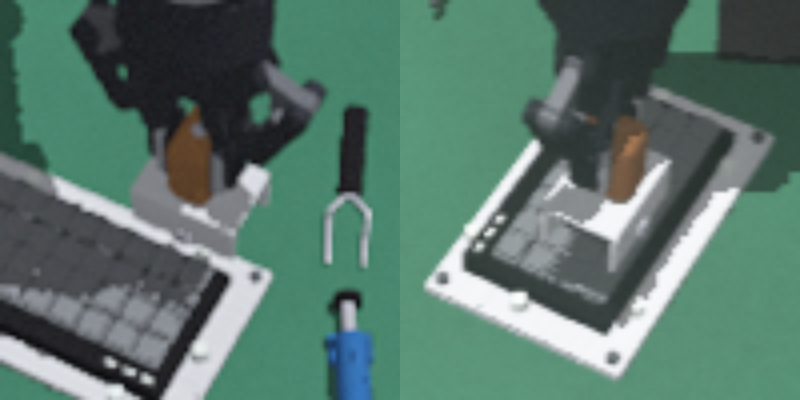

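The roller is about (-32.4, 69) mm in the keypad frame, above key7 and square to the row. Lowering it.

{"op": "servo_tool", "data": {
  "moves": [
    {"x": 0.01, "y": -0.02, "z": -0.2, "wx": 0, "wy": 0, "wz": 0},
    {"x": 0.01, "y": -0.02, "z": -0.42, "wx": 0, "wy": 0, "wz": 0},
    {"x": 0.01, "y": -0.02, "z": -0.44, "wx": 0, "wy": 0, "wz": 0},
    {"x": 0.01, "y": -0.02, "z": -0.44, "wx": 0, "wy": 0, "wz": 0}
  ],
  "hand": 1
}}

```text
time_s: 5.75
ee_pos: [0.5058, -0.0971, 0.111]
tcp_rot: [-3.142, -0.002, 2.721]
contact_force: [0.6, -0.7, -3.6]
width: 0.0248
finger_force: 60.4
```

{"op": "servo_tool", "data": {
  "moves": [
    {"x": 0, "y": 0, "z": -0.01, "wx": 0, "wy": 0, "wz": 0},
    {"x": 0, "y": 0, "z": -0.02, "wx": 0, "wy": 0, "wz": 0},
    {"x": 0, "y": 0, "z": -0.03, "wx": 0, "wy": 0, "wz": 0},
    {"x": 0, "y": 0, "z": -0.04, "wx": 0, "wy": 0, "wz": 0},
    {"x": 0, "y": 0, "z": -0.05, "wx": 0, "wy": 0, "wz": 0},
    {"x": 0, "y": 0, "z": -0.05, "wx": 0, "wy": 0, "wz": 0}
  ],
  "hand": 1
}}

```text
time_s: 6.35
ee_pos: [0.5059, -0.0982, 0.1062]
tcp_rot: [-3.142, -0.0, 2.72]
contact_force: [-0.6, -0.4, -3.2]
width: 0.0251
finger_force: 60.4
```

{"op": "servo_tool", "data": {
  "moves": [
    {"x": 0, "y": 0, "z": -0.01, "wx": 0, "wy": 0, "wz": 0},
    {"x": 0, "y": 0, "z": -0.02, "wx": 0, "wy": 0, "wz": 0},
    {"x": 0, "y": 0, "z": -0.03, "wx": 0, "wy": 0, "wz": 0},
    {"x": 0, "y": 0, "z": -0.03, "wx": 0, "wy": 0, "wz": 0}
  ],
  "hand": 1
}}

```text
time_s: 6.75
ee_pos: [0.506, -0.0981, 0.1033]
tcp_rot: [-3.142, -0.0, 2.72]
contact_force: [-1.1, 0.3, -0.8]
width: 0.0252
finger_force: 61.1
```

{"op": "servo_tool", "data": {
  "moves": [
    {"x": 0, "y": 0, "z": -0.01, "wx": 0, "wy": 0, "wz": 0},
    {"x": 0, "y": 0, "z": -0.01, "wx": 0, "wy": 0, "wz": 0}
  ],
  "hand": 1
}}

```text
time_s: 6.95
ee_pos: [0.506, -0.0982, 0.1024]
tcp_rot: [3.142, 0.0, 2.72]
contact_force: [-0.9, 0.4, 1.0]
width: 0.0252
finger_force: 61.1
```

{"op": "servo_tool", "data": {
  "moves": [
    {"x": 0, "y": 0, "z": -0.01, "wx": 0, "wy": 0, "wz": 0},
    {"x": 0, "y": 0, "z": -0.01, "wx": 0, "wy": 0, "wz": 0}
  ],
  "hand": 1
}}

```text
time_s: 7.15
ee_pos: [0.506, -0.0982, 0.1013]
tcp_rot: [3.142, 0.0, 2.72]
contact_force: [-0.7, 0.0, 0.2]
width: 0.0257
finger_force: 61.1
```

{"op": "servo_tool", "data": {
  "moves": [
    {"x": 0, "y": 0, "z": -0.01, "wx": 0, "wy": 0, "wz": 0},
    {"x": 0, "y": 0, "z": -0.01, "wx": 0, "wy": 0, "wz": 0}
  ],
  "hand": 1
}}

```text
time_s: 7.35
ee_pos: [0.506, -0.0982, 0.1003]
tcp_rot: [3.142, 0.0, 2.72]
contact_force: [-0.4, -0.6, 2.0]
width: 0.0248
finger_force: 61.5
```

{"op": "servo_tool", "data": {
  "moves": [
    {"x": 0, "y": 0, "z": -0.005, "wx": 0, "wy": 0, "wz": 0},
    {"x": 0, "y": 0, "z": -0.005, "wx": 0, "wy": 0, "wz": 0}
  ],
  "hand": 1
}}

```text
time_s: 7.55
ee_pos: [0.5061, -0.0981, 0.1002]
tcp_rot: [3.141, 0.0, 2.72]
contact_force: [-2.1, 1.1, 6.1]
width: 0.0253
finger_force: 62.2
```

{"op": "servo_tool", "data": {
  "moves": [
    {"x": 0, "y": 0, "z": -0.005, "wx": 0, "wy": 0, "wz": 0},
    {"x": 0, "y": 0, "z": -0.005, "wx": 0, "wy": 0, "wz": 0}
  ],
  "hand": 1
}}

```text
time_s: 7.75
ee_pos: [0.5061, -0.0981, 0.1001]
tcp_rot: [3.141, 0.001, 2.72]
contact_force: [-3.1, 1.1, 10.5]
width: 0.0251
finger_force: 62.8
```

{"op": "servo_tool", "data": {
  "moves": [
    {"x": -0.02, "y": -0.045, "z": 0, "wx": 0, "wy": 0, "wz": 0},
    {"x": -0.042, "y": -0.091, "z": 0, "wx": 0, "wy": 0, "wz": 0},
    {"x": -0.062, "y": -0.136, "z": 0, "wx": 0, "wy": 0, "wz": 0},
    {"x": -0.083, "y": -0.182, "z": 0, "wx": 0, "wy": 0, "wz": 0},
    {"x": -0.104, "y": -0.227, "z": 0, "wx": 0, "wy": 0, "wz": 0},
    {"x": -0.125, "y": -0.273, "z": 0, "wx": 0, "wy": 0, "wz": 0}
  ],
  "hand": 1
}}

```text
time_s: 8.35
ee_pos: [0.4943, -0.1245, 0.1001]
tcp_rot: [3.14, 0.002, 2.721]
contact_force: [-0.6, 2.7, 8.6]
width: 0.0254
finger_force: 62.2
```

{"op": "servo_tool", "data": {
  "moves": [
    {"x": -0.021, "y": -0.045, "z": 0, "wx": 0, "wy": 0, "wz": 0},
    {"x": -0.042, "y": -0.091, "z": 0, "wx": 0, "wy": 0, "wz": 0},
    {"x": -0.062, "y": -0.136, "z": 0, "wx": 0, "wy": 0, "wz": 0},
    {"x": -0.083, "y": -0.182, "z": 0, "wx": 0, "wy": 0, "wz": 0},
    {"x": -0.104, "y": -0.227, "z": 0, "wx": 0, "wy": 0, "wz": 0},
    {"x": -0.125, "y": -0.273, "z": 0, "wx": 0, "wy": 0, "wz": 0},
    {"x": -0.146, "y": -0.318, "z": 0, "wx": 0, "wy": 0, "wz": 0},
    {"x": -0.167, "y": -0.364, "z": 0, "wx": 0, "wy": 0, "wz": 0},
    {"x": -0.187, "y": -0.409, "z": 0, "wx": 0, "wy": 0, "wz": 0},
    {"x": -0.208, "y": -0.455, "z": 0, "wx": 0, "wy": 0, "wz": 0}
  ],
  "hand": 1
}}

```text
time_s: 9.35
ee_pos: [0.4735, -0.171, 0.1001]
tcp_rot: [3.141, 0.002, 2.72]
contact_force: [-0.0, 4.3, 11.4]
width: 0.0253
finger_force: 62.5
```

{"op": "servo_tool", "data": {
  "moves": [
    {"x": -0.021, "y": -0.045, "z": 0, "wx": 0, "wy": 0, "wz": 0},
    {"x": -0.042, "y": -0.091, "z": 0, "wx": 0, "wy": 0, "wz": 0},
    {"x": -0.062, "y": -0.136, "z": 0, "wx": 0, "wy": 0, "wz": 0},
    {"x": -0.083, "y": -0.182, "z": 0, "wx": 0, "wy": 0, "wz": 0},
    {"x": -0.104, "y": -0.227, "z": 0, "wx": 0, "wy": 0, "wz": 0},
    {"x": -0.125, "y": -0.273, "z": 0, "wx": 0, "wy": 0, "wz": 0}
  ],
  "hand": 1
}}

```text
time_s: 9.95
ee_pos: [0.4612, -0.1981, 0.1001]
tcp_rot: [3.141, 0.002, 2.72]
contact_force: [-1.1, 1.1, 9.5]
width: 0.0256
finger_force: 62.5
```

{"op": "servo_tool", "data": {
  "moves": [
    {"x": -0.021, "y": -0.045, "z": 0, "wx": 0, "wy": 0, "wz": 0},
    {"x": -0.042, "y": -0.091, "z": 0, "wx": 0, "wy": 0, "wz": 0},
    {"x": -0.062, "y": -0.136, "z": 0, "wx": 0, "wy": 0, "wz": 0},
    {"x": -0.083, "y": -0.182, "z": 0, "wx": 0, "wy": 0, "wz": 0},
    {"x": -0.104, "y": -0.227, "z": 0, "wx": 0, "wy": 0, "wz": 0},
    {"x": -0.125, "y": -0.264, "z": 0, "wx": 0, "wy": 0, "wz": 0},
    {"x": -0.125, "y": -0.264, "z": 0, "wx": 0, "wy": 0, "wz": 0},
    {"x": -0.125, "y": -0.264, "z": 0, "wx": 0, "wy": 0, "wz": 0}
  ],
  "hand": 1
}}

```text
time_s: 10.75
ee_pos: [0.4487, -0.2255, 0.1001]
tcp_rot: [-3.141, 0.003, 2.719]
contact_force: [0.1, -1.3, 7.8]
width: 0.0253
finger_force: 62.2
```

```bash
python3 - <<'E'
from h import *
s=status.observe(); print(s['ee_pos'])
a=np.radians(-24.6); R=np.array([[np.cos(a),-np.sin(a)],[np.sin(a),np.cos(a)]])
for n in('scene','side'):
    grab(n); rgb=load(n)[0]; X=cloud(n); hsv=cv2.cvtColor(rgb,cv2.COLOR_RGB2HSV)
    l=(X[...,:2]-[.5042,-.1698])@R*1000
    g=(hsv[...,1]<60)&(hsv[...,2]>35)&(X[...,2]>.02)&(X[...,2]<.045)
    for c,y in enumerate(np.arange(-66.5,67,19)):
        o=[]
        for x in(-28.5,-9.5,9.5,28.5):
            t=g&(abs(l[...,0]-x)<6)&(abs(l[...,1]-y)<6); o.append((int(t.sum()),round(float(np.median(X[t][:,2])*1000),1) if t.any() else None))
        print(n,'key',c,o)
rgb=load('side')[0]; cv2.imwrite('pics/roll.png',cv2.resize(rgb[140:245,270:400],None,fx=5,fy=5)[...,::-1])
E
```

```text
[ 0.44870179 -0.22552149  0.10013489]
scene key 0 [(0, None), (26, 28.8), (25, 28.6), (26, 28.1)]
scene key 1 [(20, 28.8), (26, 27.5), (25, 28.9), (24, 28.6)]
scene key 2 [(23, 28.8), (26, 28.6), (25, 27.9), (23, 28.4)]
scene key 3 [(23, 28.6), (21, 28.2), (24, 28.4), (25, 28.4)]
scene key 4 [(25, 28.2), (23, 28.0), (26, 28.5), (26, 28.0)]
scene key 5 [(24, 28.7), (25, 28.2), (26, 29.4), (23, 28.1)]
scene key 6 [(23, 28.0), (23, 28.5), (25, 27.9), (25, 28.3)]
scene key 7 [(25, 28.6), (24, 28.9), (29, 28.4), (25, 29.6)]
side key 0 [(10, 31.3), (18, 31.4), (18, 31.4), (16, 31.6)]
side key 1 [(24, 32.3), (27, 32.2), (24, 31.9), (27, 31.7)]
side key 2 [(22, 31.4), (23, 31.5), (25, 30.8), (22, 31.1)]
side key 3 [(21, 31.7), (22, 31.5), (19, 31.1), (21, 32.0)]
side key 4 [(25, 30.8), (25, 31.5), (22, 31.6), (25, 31.3)]
side key 5 [(26, 32.1), (25, 31.2), (22, 31.3), (17, 30.8)]
side key 6 [(25, 31.1), (25, 30.7), (26, 31.5), (25, 31.1)]
side key 7 [(27, 30.6), (29, 31.6), (22, 32.2), (25, 31.1)]
```

View pics/roll.png

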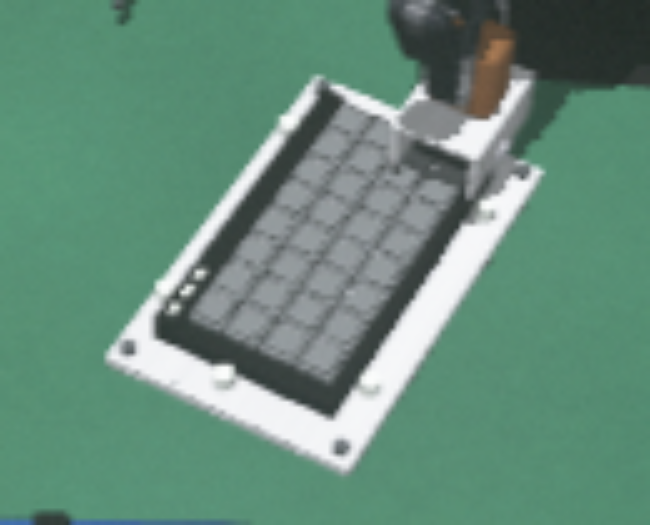

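The picture shows the roller standing at key0. Keys 1–7 are level with the rear rows within measurement noise. I'll roll back over key0 once to be sure of it.

{"op": "servo_tool", "data": {
  "moves": [
    {"x": -0.015, "y": -0.033, "z": -0.002, "wx": 0, "wy": 0, "wz": 0},
    {"x": 0.006, "y": 0.013, "z": -0.002, "wx": 0, "wy": 0, "wz": 0},
    {"x": 0.027, "y": 0.058, "z": -0.002, "wx": 0, "wy": 0, "wz": 0},
    {"x": 0.05, "y": 0.11, "z": -0.002, "wx": 0, "wy": 0, "wz": 0},
    {"x": 0.09, "y": 0.2, "z": -0.002, "wx": 0, "wy": 0, "wz": 0},
    {"x": 0.13, "y": 0.28, "z": -0.002, "wx": 0, "wy": 0, "wz": 0},
    {"x": 0.13, "y": 0.28, "z": -0.002, "wx": 0, "wy": 0, "wz": 0}
  ],
  "hand": 1
}}

```text
time_s: 11.55
ee_pos: [0.4623, -0.1957, 0.1]
tcp_rot: [3.141, 0.003, 2.721]
contact_force: [-1.2, 1.8, 10.0]
width: 0.0251
finger_force: 62.4
```

```bash
python3 - <<'E'
from h import *
s=status.observe(); print(s['ee_pos'],s['contact_force'])
a=np.radians(-24.6); R=np.array([[np.cos(a),-np.sin(a)],[np.sin(a),np.cos(a)]])
for n in('scene','side'):
    grab(n); rgb=load(n)[0]; X=cloud(n); hsv=cv2.cvtColor(rgb,cv2.COLOR_RGB2HSV)
    l=(X[...,:2]-[.5042,-.1698])@R*1000
    g=(hsv[...,1]<60)&(hsv[...,2]>35)&(X[...,2]>.02)&(X[...,2]<.045)
    for x in(-28.5,-9.5,9.5,28.5):
        t=g&(abs(l[...,0]-x)<6)&(abs(l[...,1]+66.5)<6); print(n,x,t.sum(),np.median(X[t][:,2]) if t.any() else None)
E
```

```text
[ 0.46230582 -0.19566613  0.10001312] [-1.18486253  1.83571338 10.02289544]
scene -28.5 0 None
scene -9.5 22 0.02743160652902621
scene 9.5 22 0.028586214224950113
scene 28.5 24 0.027909165080733933
side -28.5 0 None
side -9.5 0 None
side 9.5 11 0.03132891726199638
side 28.5 21 0.030911780847590387
```

{"op": "servo_tool", "data": {
  "moves": [
    {"x": 0.042, "y": 0.091, "z": 0, "wx": 0, "wy": 0, "wz": 0},
    {"x": 0.083, "y": 0.182, "z": 0, "wx": 0, "wy": 0, "wz": 0},
    {"x": 0.125, "y": 0.273, "z": 0, "wx": 0, "wy": 0, "wz": 0},
    {"x": 0.166, "y": 0.364, "z": 0, "wx": 0, "wy": 0, "wz": 0},
    {"x": 0.208, "y": 0.455, "z": 0, "wx": 0, "wy": 0, "wz": 0},
    {"x": 0.25, "y": 0.545, "z": 0, "wx": 0, "wy": 0, "wz": 0},
    {"x": 0.291, "y": 0.636, "z": 0, "wx": 0, "wy": 0, "wz": 0},
    {"x": 0.291, "y": 0.636, "z": 0, "wx": 0, "wy": 0, "wz": 0}
  ],
  "hand": 1
}}

```text
time_s: 12.45
ee_pos: [0.4914, -0.1318, 0.1001]
tcp_rot: [3.14, 0.003, 2.722]
contact_force: [-1.0, -0.2, 11.1]
width: 0.0252
finger_force: 62.5
```

```bash
python3 - <<'E'
from h import *
s=status.observe(); print(s['ee_pos'],s['contact_force'])
a=np.radians(-24.6); R=np.array([[np.cos(a),-np.sin(a)],[np.sin(a),np.cos(a)]])
for n in('scene','side'):
    grab(n); rgb=load(n)[0]; X=cloud(n); hsv=cv2.cvtColor(rgb,cv2.COLOR_RGB2HSV)
    l=(X[...,:2]-[.5042,-.1698])@R*1000
    g=(hsv[...,1]<60)&(hsv[...,2]>35)&(X[...,2]>.02)&(X[...,2]<.045)
    for x in(-28.5,-9.5,9.5,28.5):
        t=g&(abs(l[...,0]-x)<6)&(abs(l[...,1]+66.5)<6); print(n,x,t.sum(),np.median(X[t][:,2]) if t.any() else None)
E
```

```text
[ 0.49139758 -0.13175186  0.10009612] [-0.96630621 -0.20049268 11.12198203]
scene -28.5 22 0.02880962216005395
scene -9.5 23 0.02854027068951781
scene 9.5 25 0.02815438607413523
scene 28.5 27 0.02822901212430806
side -28.5 21 0.032156909242118115
side -9.5 19 0.03154955318818975
side 9.5 0 None
side 28.5 0 None
```

Key0 is level too, so all eight caps are home. Lifting and carrying the roller back.

{"op": "servo_tool", "data": {
  "moves": [
    {"x": 0, "y": 0, "z": 0.15, "wx": 0, "wy": 0, "wz": 0},
    {"x": 0, "y": 0, "z": 0.4, "wx": 0, "wy": 0, "wz": 0},
    {"x": 0, "y": 0, "z": 0.7, "wx": 0, "wy": 0, "wz": 0},
    {"x": 0.1, "y": 0.4, "z": 0.7, "wx": 0, "wy": 0, "wz": 0},
    {"x": 0.2, "y": 0.8, "z": 0.7, "wx": 0, "wy": 0, "wz": 0},
    {"x": 0.27, "y": 1, "z": 0.7, "wx": 0, "wy": 0, "wz": 0},
    {"x": 0.27, "y": 1, "z": 0.7, "wx": 0, "wy": 0, "wz": 0}
  ],
  "hand": 1
}}

```text
time_s: 13.25
ee_pos: [0.5175, -0.0287, 0.1687]
tcp_rot: [3.139, -0.001, 2.726]
contact_force: [-0.5, -0.1, -2.8]
width: 0.0251
finger_force: 60.5
```

{"op": "servo_tool", "data": {
  "moves": [
    {"x": 0.1, "y": 0.35, "z": 0, "wx": 0, "wy": 0, "wz": 0.05},
    {"x": 0.2, "y": 0.7, "z": 0, "wx": 0, "wy": 0, "wz": 0.1},
    {"x": 0.27, "y": 1, "z": 0, "wx": 0, "wy": 0, "wz": 0.16},
    {"x": 0.27, "y": 1, "z": 0, "wx": 0, "wy": 0, "wz": 0.16}
  ],
  "hand": 1
}}

```text
time_s: 13.65
ee_pos: [0.5442, 0.0718, 0.1686]
tcp_rot: [3.139, -0.0, 2.98]
contact_force: [-1.1, 0.2, -4.0]
width: 0.0252
finger_force: 60.7
```

{"op": "servo_tool", "data": {
  "moves": [
    {"x": 0.1, "y": 0.35, "z": 0, "wx": 0, "wy": 0, "wz": 0},
    {"x": 0.2, "y": 0.7, "z": 0, "wx": 0, "wy": 0, "wz": 0},
    {"x": 0.27, "y": 1, "z": 0, "wx": 0, "wy": 0, "wz": 0},
    {"x": 0.27, "y": 1, "z": 0, "wx": 0, "wy": 0, "wz": 0}
  ],
  "hand": 1
}}

```text
time_s: 14.05
ee_pos: [0.5708, 0.1716, 0.1684]
tcp_rot: [3.139, -0.001, 2.976]
contact_force: [0.4, 0.6, -2.9]
width: 0.025
finger_force: 60.8
```

{"op": "servo_tool", "data": {
  "moves": [
    {"x": 0.06, "y": 0.125, "z": 0, "wx": 0, "wy": 0, "wz": 0},
    {"x": 0.06, "y": 0.125, "z": -0.4, "wx": 0, "wy": 0, "wz": 0},
    {"x": 0.06, "y": 0.125, "z": -0.6, "wx": 0, "wy": 0, "wz": 0},
    {"x": 0.06, "y": 0.125, "z": -0.6, "wx": 0, "wy": 0, "wz": 0}
  ],
  "hand": 1
}}

```text
time_s: 14.45
ee_pos: [0.5751, 0.1773, 0.1058]
tcp_rot: [-3.138, -0.005, 2.969]
contact_force: [-0.5, -0.6, -2.1]
width: 0.0253
finger_force: 60.6
```

```bash
python3 - <<'E'
from h import *
s=status.observe(); print(s['ee_pos'],s['tcp_rot'])
for n in('scene','side'):
    grab(n); rgb=load(n)[0]; X=cloud(n); hsv=cv2.cvtColor(rgb,cv2.COLOR_RGB2HSV)
    t=(hsv[...,1]<60)&(hsv[...,2]>110)&(X[...,2]>.065)&(X[...,2]<.095)&(np.abs(X[...,0]-.576)<.06)&(np.abs(X[...,1]-.185)<.06)
    p=X[t]; print(n,t.sum(),np.median(p[:,2]),[np.round(b,1) for b in cv2.minAreaRect((p[:,:2]*1000).astype(np.float32))])
E
```

```text
[0.57509351 0.17731778 0.10581303] [-3.13755762 -0.00538299  2.96916348]
scene 311 0.0748173638732813 [array([574. , 179.2]), array([64., 46.]), np.float64(79.0)]
side 347 0.07904429730238227 [array([574.3, 178. ]), array([64.5, 44.7]), np.float64(79.6)]
```

{"op": "servo_tool", "data": {
  "moves": [
    {"x": 0.01, "y": 0.06, "z": 0, "wx": 0, "wy": 0, "wz": 0},
    {"x": 0.01, "y": 0.06, "z": 0, "wx": 0, "wy": 0, "wz": 0},
    {"x": 0.01, "y": 0.06, "z": 0, "wx": 0, "wy": 0, "wz": 0}
  ],
  "hand": 1
}}

```text
time_s: 14.85
ee_pos: [0.5783, 0.186, 0.1101]
tcp_rot: [3.141, 0.002, 2.971]
contact_force: [-0.4, -0.1, -3.9]
width: 0.0254
finger_force: 60.8
```

{"op": "servo_tool", "data": {
  "moves": [
    {"x": -0.015, "y": -0.02, "z": -0.1, "wx": 0, "wy": 0, "wz": 0},
    {"x": -0.015, "y": -0.02, "z": -0.2, "wx": 0, "wy": 0, "wz": 0},
    {"x": -0.015, "y": -0.02, "z": -0.27, "wx": 0, "wy": 0, "wz": 0},
    {"x": -0.015, "y": -0.02, "z": -0.29, "wx": 0, "wy": 0, "wz": 0},
    {"x": -0.015, "y": -0.02, "z": -0.29, "wx": 0, "wy": 0, "wz": 0},
    {"x": -0.015, "y": -0.02, "z": -0.29, "wx": 0, "wy": 0, "wz": 0}
  ],
  "hand": 1
}}

```text
time_s: 15.45
ee_pos: [0.5764, 0.1836, 0.0801]
tcp_rot: [3.142, 0.0, 2.971]
contact_force: [-0.4, -0.4, -3.0]
width: 0.0255
finger_force: 60.9
```

{"op": "servo_tool", "data": {
  "moves": [
    {"x": 0, "y": 0, "z": -0.01, "wx": 0, "wy": 0, "wz": 0},
    {"x": 0, "y": 0, "z": -0.02, "wx": 0, "wy": 0, "wz": 0},
    {"x": 0, "y": 0, "z": -0.03, "wx": 0, "wy": 0, "wz": 0},
    {"x": 0, "y": 0, "z": -0.03, "wx": 0, "wy": 0, "wz": 0}
  ],
  "hand": 1
}}

```text
time_s: 15.85
ee_pos: [0.5762, 0.1834, 0.077]
tcp_rot: [-3.142, -0.0, 2.971]
contact_force: [0.7, -0.8, -3.1]
width: 0.0254
finger_force: 60.9
```

{"op": "servo_tool", "data": {
  "moves": [
    {"x": 0, "y": 0, "z": -0.01, "wx": 0, "wy": 0, "wz": 0},
    {"x": 0, "y": 0, "z": -0.01, "wx": 0, "wy": 0, "wz": 0}
  ],
  "hand": 1
}}

```text
time_s: 16.05
ee_pos: [0.5763, 0.1835, 0.0765]
tcp_rot: [3.141, 0.0, 2.971]
contact_force: [0.3, -0.5, 1.4]
width: 0.0254
finger_force: 61.2
```

```bash
python3 - <<'E'
from h import *
s=status.observe(); print(s['ee_pos'],s['contact_force'])
for n in('scene','side'):
    grab(n); rgb=load(n)[0]; X=cloud(n); hsv=cv2.cvtColor(rgb,cv2.COLOR_RGB2HSV)
    t=(hsv[...,1]<60)&(hsv[...,2]>110)&(X[...,2]>.038)&(X[...,2]<.055)&(np.abs(X[...,0]-.576)<.06)&(np.abs(X[...,1]-.185)<.06)
    p=X[t]; print(n,t.sum(),np.median(p[:,2]),[np.round(b,1) for b in cv2.minAreaRect((p[:,:2]*1000).astype(np.float32))])
E
```

```text
[0.57632995 0.18351293 0.07645991] [ 0.25271776 -0.49460655  1.36069882]
scene 269 0.045535836844667554 [array([576.4, 185.4]), array([64.6, 45.2]), np.float64(78.9)]
side 301 0.04777136984987829 [array([574.8, 183.5]), array([64.6, 45.5]), np.float64(80.3)]
```

Seated: height and contact match the original. Release, then lift straight up.

{"op": "servo_tool", "data": {
  "moves": [
    {"x": 0, "y": 0, "z": 0, "wx": 0, "wy": 0, "wz": 0},
    {"x": 0, "y": 0, "z": 0, "wx": 0, "wy": 0, "wz": 0},
    {"x": 0, "y": 0, "z": 0, "wx": 0, "wy": 0, "wz": 0},
    {"x": 0, "y": 0, "z": 0, "wx": 0, "wy": 0, "wz": 0},
    {"x": 0, "y": 0, "z": 0, "wx": 0, "wy": 0, "wz": 0},
    {"x": 0, "y": 0, "z": 0, "wx": 0, "wy": 0, "wz": 0},
    {"x": 0, "y": 0, "z": 0, "wx": 0, "wy": 0, "wz": 0}
  ],
  "hand": -1
}}

```text
time_s: 16.85
ee_pos: [0.5763, 0.1834, 0.0761]
tcp_rot: [-3.142, 0.0, 2.971]
contact_force: [0.5, -0.9, 0.7]
width: 0.0853
finger_force: 0.0
```

{"op": "servo_tool", "data": {
  "moves": [
    {"x": 0, "y": 0, "z": 0.2, "wx": 0, "wy": 0, "wz": 0},
    {"x": 0, "y": 0, "z": 0.6, "wx": 0, "wy": 0, "wz": 0},
    {"x": 0, "y": 0, "z": 1, "wx": 0, "wy": 0, "wz": 0},
    {"x": 0, "y": 0, "z": 1, "wx": 0, "wy": 0, "wz": 0},
    {"x": 0, "y": 0, "z": 1, "wx": 0, "wy": 0, "wz": 0}
  ],
  "hand": -1
}}

```text
time_s: 17.35
ee_pos: [0.5767, 0.1835, 0.177]
tcp_rot: [3.141, 0.002, 2.971]
contact_force: [-1.2, -0.4, -1.6]
width: 0.0855
finger_force: 0.0
```

```bash
python3 - <<'E'
from h import *
for n in('scene','side'):
    grab(n); rgb=load(n)[0]; X=cloud(n); hsv=cv2.cvtColor(rgb,cv2.COLOR_RGB2HSV)
    near=(np.abs(X[...,0]-.576)<.06)&(np.abs(X[...,1]-.185)<.06)
    t=(hsv[...,1]<60)&(hsv[...,2]>110)&(X[...,2]>.038)&(X[...,2]<.055)&near
    p=X[t]; print(n,t.sum(),np.median(p[:,2]),[np.round(b,1) for b in cv2.minAreaRect((p[:,:2]*1000).astype(np.float32))])
    a=np.radians(-24.6); R=np.array([[np.cos(a),-np.sin(a)],[np.sin(a),np.cos(a)]])
    l=(X[...,:2]-[.5042,-.1698])@R*1000
    g=(hsv[...,1]<60)&(hsv[...,2]>35)&(X[...,2]>.02)&(X[...,2]<.045)
    for x in(-28.5,-9.5): print(n,x,[round(float(np.median(X[g&(abs(l[...,0]-x)<6)&(abs(l[...,1]-y)<6)][:,2])*1000),1) for y in np.arange(-66.5,67,19)])
cv2.imwrite('pics/end.png',load('side')[0][...,::-1])
E
```

```text
scene 356 0.04562052903110214 [array([575.1, 185.7]), array([64.4, 46.4]), np.float64(78.9)]
scene -28.5 [29.1, 28.3, 28.3, 27.9, 27.8, 29.3, 28.5, 28.4]
scene -9.5 [28.7, 28.8, 29.1, 28.1, 28.6, 29.0, 28.3, 27.8]
side 405 0.047725952206104094 [array([575. , 183.4]), array([64.7, 45.5]), np.float64(79.9)]
side -28.5 [30.8, 31.2, 31.1, 31.1, 31.2, 31.4, 31.5, 31.2]
side -9.5 [31.5, 31.4, 30.9, 31.5, 30.9, 31.6, 29.9, 31.3]
```

View pics/end.png

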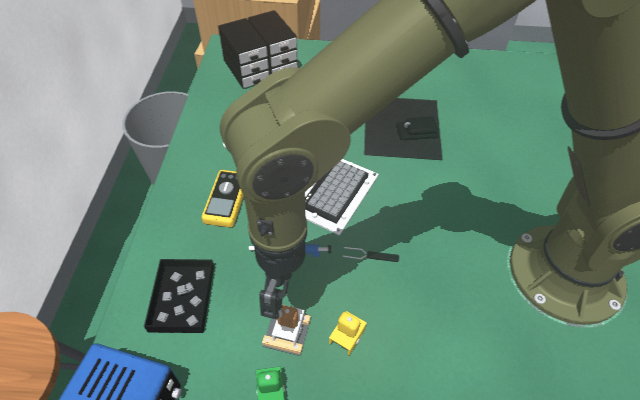

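The roller stands upright on its rest at side pixel (288,325), released. All the front caps are level with the rows behind, and the bystanders in view haven't moved.

```bash
python3 -c "
from cell import ctrl
print(ctrl.job_done())"
```

```text
the job is handed in; nothing more can be done
None
```

I rolled all eight front caps home, level with the rows behind as measured in both fixed cameras. The roller is back upright on its rest and released, and the job was handed in at about 17.5 s of the 53 s limit; the hand-in returned no verdict.

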